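Inspect a chip with the hand microscope

ROBOT

A 7-joint arm with a two-finger parallel gripper is mounted at the origin on the work surface. World frame = base frame: x ahead of the robot, y to its left, z up, the work surface at z = 0. Lengths are in m, angles in rad, forces in N, time in s.
With the tool pointing down it reaches from about 0.4 to 0.85 m from the base axis. Payload 4.5 kg.
Tool frame: the origin (TCP) lies at the very end of the fingers, on their centre line; the grasp point (between the pads) lies 19 mm behind it; z points along the fingers, y is the line along which they close (so a half turn about z gives the same grasp; the last joint's range is limited). The gripper opens to 88 mm and grips with 3 to 60 N. Pads are 18 mm wide; open, the fingers measure 123 mm over their backs; the gripper's body (75 mm by 187 mm) begins 45 mm behind the grasp point.
Start: joints at [1.197, 0.689, -0.195, 1.565, 0.157, 0.902, -0.215], TCP at [0.248, -0.574, 0.239] pointing down, gripper open.
Joint ranges: [-3.01, 3.01], [-0.46, 2.08], [-1.47, 1.51], [0.13, 2.56], [-1, 4.14], [0.04, 2.09], [-2.66, 2.66]. Speed limits (rad/s): [2.57, 2.57, 3.14, 3.14, 3.14, 3.14, 3.14].

INTERFACE

Orientations are given as a unit quaternion [x, y, z, w].
In Python, from plant import readout, imaging, env gives the robot as it stands. The module is installed in compiled form; this text tells all that it offers.
- The arm moves only by the tool servo_tool, never from a script. Its argument "moves" is a list of rows, each a list of 3 entries, a list of its own where there are three numbers: the shift along the tool's x, y, z as a fraction of full scale, then the turn about the tool's z as a fraction of full scale, then the opening, from 0 (shut) to 1 (fully open). In form: [[[dx, dy, dz], roll, grip], ...]. A call has 1 to 8 rows; each row shifts and turns the commanded pose from where the row before left it, along the tool's axes as they then stand; what a row does not reach is not made up. Full scale, the value 1, is 20 cm for a shift and 360 degrees for a turn. A row lasts 1/12 s, in which the tool goes at most 41.7 mm and 7.16 degrees, less where a joint would pass 70% of its speed; a pose out of reach is approached as far as the arm can. A call with a number of a shift or a turn outside -1 to 1 is refused whole. A call with a gripper value outside its range is refused whole. The fingers move at their own pace and stop on an object; "force" is the grip in N (left out, the last holds). Time passes only in rows, so rows that do not move let the fingers close. It gives the time, the measured TCP pose, the force, the opening and the grip force at its end, in the units of the state.
- readout.state(): the state, without advancing time (a new reading comes with each control period).
- imaging.read_camera(name): name is "side" or "top" or "wrist"; returns (picture, depth): 400x640x3 uint8, red, green, blue; 400x640 float32, m along the optical axis (not along the pixel's ray), 0 where there is no reading.
- imaging.get_calibration(name): a dict with "intrinsics" (3x3 intrinsics, pixels), "pose" (4x4, takes a point from camera to world coordinates); the wrist camera has in their place "mount" (4x4, takes a point from camera to tool coordinates, whose origin is the TCP and whose axes are the flange's). Camera axes: x right, y up, looking along -z (the intrinsics and any distortion apply to the point x, -y, -z); pixel columns grow to the right and rows downward; lengths in m; the calibration is good to about 2 mm. A picture is of the moment at which its call begins: read the wrist's pose just before it. get_calibration takes no time and is no camera call.
- env.sign_off(): hands the job in; it is judged then, once.
The state is a dict: "clock": time; "joint_positions": joint angles; "joint_vel": joint speeds; "joint_torque": joint torques, N m; "tcp_pos": TCP position; "tool_rot": TCP orientation; "wrist_force": force on the tool from outside, world axes, zero at the start; "moment": the same for the moment, N m; "gripper_width": finger opening in m; "grasp_force": force on a finger pad.
Only numpy, scipy, OpenCV 4.12 (cv2) and the standard library are available. Lean on these libraries where they do the work, as an engineer would, in place of code of your own. Each camera call takes 0.05 s, during which the arm holds its last target. There are 200 camera calls.

TASK

First raise the half-closed laptop screen to about 110 degrees from the keyboard, so that the live picture can be seen. Then draw the hand microscope out of its slanted cradle, turn it upright with the lens down, and finish while still holding it steady in the gripper, with the lens about 30 mm above the middle of the big square chip on the clamped circuit board. Do not touch the board or its holder with the microscope, and leave the phone, the jar and the screwdriver where they are.

Things in the scene. Friction and masses are not known exactly. Their poses are not given: they have to be found in the camera images.
- screen (a joint): Opening angle of the laptop screen, rad: 0 shut, 1.57 upright, stop at 2.4; starts at 0.5 to 0.85 (half closed). The hinge is stiff: the screen stays at any angle and needs 0.3 to 0.65 N m to raise, 1.5 to 4 N square to the screen at its free edge. Grey plate, 197 mm from hinge to free edge, 290 mm wide, 8 mm thick, 0.25 kg.
- screen_hinge (a point): Point on the hinge axis, in the middle of the laptop's far edge, 19 mm above the table. Axes at screen angle 0: x away from the laptop's front (from the free edge to the hinge), y along the hinge axis to the left, z up; they turn with the screen, about y. The hinge axis is level.
- screen_edge (a point): Middle of the screen's free edge (the edge that rises), 197 mm from the hinge, halfway through the 8 mm thickness. The inner (display) face is 5.5 mm below this point when the screen is shut, and faces down and to the front while the screen is half closed. Axes as screen_hinge.
- laptop: Small laptop, base 205 mm deep (x), 290 mm wide (y), 17 mm high, stays put on rubber feet. Origin: centre of its underside; x points from its front to the hinge side, ahead (world x) within 12 degrees.
- cradle: Desk cradle, stays put (heavy): black foot 125 mm (x) by 90 mm (y) by 15 mm, with a grey round sleeve slanting up to its -x side, towards the robot, 40 degrees (0.70 rad) from vertical. Sleeve: outer diameter 48 mm, inner diameter 38 mm, 65 mm deep; its rim's highest point is 100 mm above the table. Origin: centre of the underside, z up.
- cradle_mouth (a point): Centre of the sleeve's open mouth, 85 mm above the table. Axes as cradle.
- microscope: Black hand microscope, smooth round barrel 150 mm long, 34 mm in diameter, 0.11 to 0.18 kg, standing lens first in the cradle's sleeve with 85 mm free. Origin: centre of the lens end; z axis along the barrel from lens to tail. The lens end narrows to 30 mm, the tail's last 6 mm to 28 mm. Ribbed focus ring, flush, 72 to 90 mm from the lens. Slides out along the sleeve with hardly any force.
- lens (a point): Centre of the lens end face of the microscope (the same point as its origin). Axes as microscope.
- tail (a point): Centre of the tail end face of the microscope, 150 mm from the lens. Axes as microscope.
- board_holder: Board holder with two aluminium jaws on steel rods, stays put: 190 mm (x) plus a 12 mm clamp screw at its +x end, 76 mm (y); jaws to 38 mm high. A green circuit board 103 by 68 mm is clamped level between the jaws, its upper face 31.6 mm above the table. Origin: centre of the underside, z up.
- chip (a point): Centre of the top face of the big square black chip (18 by 18 mm, 2 mm thick, the largest part on the board), 33.6 mm above the table, 14 mm in x and 8 mm in y from the middle of the board. Axes as board_holder.
- phone: Bystander: opened phone, 145 by 71 by 9 mm, lying flat. Origin: centre of the underside.
- flux_jar: Bystander: small jar, 48 mm in diameter, 34 mm high. Origin: centre of the underside.
- screwdriver: Bystander: screwdriver 160 mm long, lying along its x axis. Origin: middle of its underside.
Mind the look-alikes: they are no part of the job. Several things have the shape of the board_holder; the one meant has the colours described above.

How it is judged:
On the way, in this order (a step that is already met when the one before it is completed fails the run):
1. the screen stands at 110 degrees from the keyboard, within 8 degrees, at rest (value of joint screen between 1.78 and 2.06 rad and velocity of joint screen between -0.05 and 0.05 rad/s), for 0.3 s.
2. the microscope is drawn up out of the cradle, held by the fingers alone (z of lens in the frame of cradle above 0.08 m and contact force between microscope and the fingers above 1 N and contact force between microscope and cradle below 0.1 N), for 0.2 s.
At the end, for the whole second after the job is handed in: The gripper still holds the microscope, at rest and carried by nothing else: barrel upright within 10 degrees, lens down, lens centre within 15 mm sideways of the chip's centre and 30 mm (18 to 42 mm) above the chip; the screen still stands at 110 degrees, within 8 degrees, from the keyboard (value of joint screen between 1.78 and 2.06 rad and angle between microscope's own z axis and vertical below 0.18 rad and horizontal distance between lens and chip below 0.015 m and z of lens in the frame of chip between 0.018 and 0.042 m and contact force between microscope and the fingers above 1 N and contact force between microscope and cradle below 0.1 N and contact force between microscope and board_holder below 0.1 N and linear speed of microscope below 0.02 m/s); the arm keeps its last pose, push and grip.
It fails at once if the microscope touched the board or its holder (contact force between microscope and board_holder above 0.5 N).
It fails at once if the phone, the jar or the screwdriver was moved by more than 25 mm (distance of any of phone, flux_jar, screwdriver from where it was at the start of the episode above 0.025 m).
It also fails if it takes over 64 s, if anything falls off the work surface, if the arm or the gripper's body presses on something with over 40 N, if the wrist force passes 120 N, or if a joint passes its speed limit or range.

## Working session

There is one attempt and no reset: what is moved stays moved. The work goes in short steps, Python scripts to look and compute and a tool call to move; the robot and the scene stay as the last step left them, time stands still between calls to the robot, and variables do not carry over. Pictures are saved under pics/ and viewed, at most 10 in all, crops included, and the job is handed in when it is done.

Besides the shell and the picture viewer there is one more tool, called after "Request:" in YAML: its name, and indented under it one key for each argument. servo_tool: Moves the arm, as the interface text tells. Shift numbers are shares of 20 cm and turn numbers shares of 360 degrees, none past 1 either way. Its arguments: {"type":"object","properties":{"moves":{"type":"array","items":{"type":"array"}},"force":{"type":"number"}},"required":["moves"]}

```bash
mkdir -p pics
python3 - <<'E'
from plant import readout, imaging
import cv2, numpy as np
s=readout.state(); print({k:np.round(v,3) for k,v in s.items()})
for n in ["side","top"]:
    im,d=imaging.read_camera(n); c=imaging.get_calibration(n); print(n,c)
    cv2.imwrite(f"pics/{n}0.png",im[:,:,::-1]); np.save(f"pics/{n}0.npy",d)
print(imaging.get_calibration("wrist"))
E
```

```text
{'clock': np.float64(0.0), 'joint_positions': array([ 1.197,  0.69 , -0.195,  1.566,  0.157,  0.903, -0.215]), 'joint_vel': array([-0.001, -0.001,  0.002, -0.   , -0.   , -0.   , -0.001]), 'joint_torque': array([ 0.0000e+00, -5.2757e+01, -1.2670e+00, -1.5344e+01, -5.3000e-02,
        7.0000e-03,  0.0000e+00]), 'tcp_pos': array([ 0.248, -0.573,  0.238]), 'tool_rot': array([ 0.979,  0.203, -0.   , -0.001]), 'wrist_force': array([ 0.294,  0.123, -0.583]), 'moment': array([-0.054, -0.003, -0.007]), 'grasp_force': np.float64(0.0), 'gripper_width': np.float64(0.088)}
side {'intrinsics': array([[484.15044062,   0.        , 324.35649577],
       [  0.        , 484.15044062, 201.58643525],
       [  0.        ,   0.        ,   1.        ]]), 'pose': array([[ 0.99391707,  0.06868609, -0.08608759,  0.4792947 ],
       [-0.10981114,  0.55854205, -0.82217534, -0.90203715],
       [-0.00838847,  0.82662748,  0.56268698,  0.78194884],
       [ 0.        ,  0.        ,  0.        ,  1.        ]])}
top {'intrinsics': array([[410.24715357,   0.        , 322.2642875 ],
       [  0.        , 410.24715357, 203.37876534],
       [  0.        ,   0.        ,   1.        ]]), 'pose': array([[ 0.00155133,  0.98284985, -0.1844011 ,  0.42080008],
       [-0.999878  , -0.00134156, -0.01556228,  0.05962323],
       [-0.01554277,  0.18440274,  0.98272786,  1.06781662],
       [ 0.        ,  0.        ,  0.        ,  1.        ]])}
{'intrinsics': array([[345.49243139,   0.        , 318.86452427],
       [  0.        , 345.49243139, 197.83772989],
       [  0.        ,   0.        ,   1.        ]]), 'mount': array([[-1.34385380e-04,  9.64691757e-01,  2.63381463e-01,
         6.79074861e-02],
       [ 9.99999883e-01,  2.52099445e-04, -4.13138007e-04,
        -3.29754233e-04],
       [-4.64949150e-04,  2.63381377e-01, -9.64691678e-01,
        -1.47295578e-01],
       [ 0.00000000e+00,  0.00000000e+00,  0.00000000e+00,
         1.00000000e+00]])}
```

View pics/top0.png

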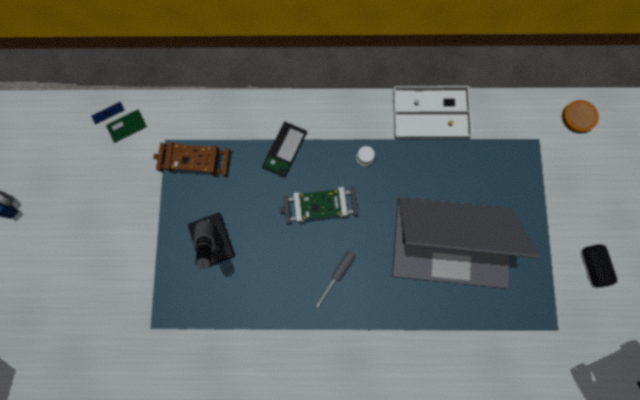

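View pics/side0.png

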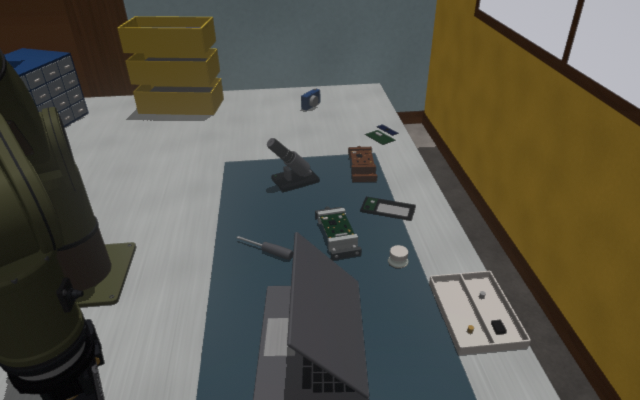

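Top view: the laptop is at (460,240) with its free edge along (405,243)–(537,255). The cradle and microscope are at (210,245), tail at (204,262).

Board holder candidates:
- aluminium jaws with green board at (320,205): this is the one meant
- brown look-alike at (193,159)
- loose green board at (127,125)

Bystanders: phone (285,148), jar (366,156), screwdriver (337,278).

Next I measure these and check the board in a close crop.

```bash
cat > h.py <<'E'
import numpy as np, cv2
from plant import readout, imaging
def deproj(n,d,u=None,v=None):
    c=imaging.get_calibration(n); K=c["intrinsics"]; T=c["pose"]
    if u is None: v,u=np.mgrid[0:400,0:640]
    P=np.stack([(u-K[0,2])/K[0,0]*d,-(v-K[1,2])/K[1,1]*d,-d],-1)
    return P@T[:3,:3].T+T[:3,3]
def onplane(n,u,v,z):
    o=imaging.get_calibration(n)["pose"][:3,3]; p=deproj(n,1.0,np.float64(u),np.float64(v)); r=p-o
    return o+r*(z-o[2])/r[2]
def screen(n,d,img=None):
    P=deproj(n,d); return P
E
python3 - <<'E'
from h import *
im=cv2.imread("pics/top0.png"); d=np.load("pics/top0.npy"); P=deproj("top",d)
print("table z", P[300,250], P[100,300])
# tall pts in laptop zone
Z=P[...,2]
def box(m,name):
    Q=P[m]; print(name,len(Q),Q.min(0).round(3),Q.max(0).round(3),np.median(Q,0).round(3))
reg=np.zeros(Z.shape,bool); reg[190:275,390:545]=1
m=reg&(Z>0.05)&(d>0); m=cv2.erode(m.astype(np.uint8),np.ones((3,3)))>0
box(m,"screen")
Q=P[m]; c=Q.mean(0); n=np.linalg.svd(Q-c,full_matrices=False)[2][2]; n*=np.sign(n[2]); 
print("plane",c,n,"tilt",np.arccos(n[2]), "resid",np.std((Q-c)@n), "yaw",np.degrees(np.arctan2(-n[1],-n[0])))
# minAreaRect corners
for name,(r0,r1,c0,c1),h in [("screen",(190,275,390,545),.05),("micro",(200,275,180,240),.03),("board",(180,228,275,365),.02)]:
    m=np.zeros(Z.shape,np.uint8); m[r0:r1,c0:c1]=((Z>h)&(d>0))[r0:r1,c0:c1]
    box(m>0,name)
# micro points: axis via svd
m=np.zeros(Z.shape,bool); m[200:275,180:240]=1; m&=(Z>.09)&(d>0); Q=P[m]; box(m,"microtop")
c=Q.mean(0); print(c,np.linalg.svd(Q-c,full_matrices=False)[2][0])
for v in range(225,270,4): print(v,[ (Z[v,u]*1000).round() for u in range(190,224,3)])
crop=np.hstack([cv2.resize(im[180:230,275:365],None,fx=4,fy=4,interpolation=cv2.INTER_CUBIC),cv2.resize(im[205:275,180:240],(343//1,200),interpolation=cv2.INTER_CUBIC)])
cv2.imwrite("pics/crop1.png",crop)
E
```

```text
table z [0.37145868 0.25969258 0.00141132] [ 0.91505987  0.13912831 -0.00244502]
screen 4607 [ 0.473 -0.4    0.051] [ 0.607 -0.11   0.172] [ 0.534 -0.258  0.121]
plane [ 0.53610075 -0.2566015   0.11832701] [ 0.73154253 -0.07537602  0.67761639] tilt 0.8262797217144251 resid 0.0010221781006998876 yaw 174.11716932095138
screen 5171 [ 0.471 -0.406  0.05 ] [ 0.612 -0.108  0.173] [ 0.535 -0.257  0.12 ]
micro 830 [0.447 0.326 0.03 ] [0.573 0.396 0.16 ] [0.508 0.35  0.099]
board 1594 [ 0.565 -0.016  0.02 ] [0.66  0.186 0.042] [0.613 0.082 0.032]
microtop 500 [0.447 0.326 0.09 ] [0.535 0.382 0.16 ] [0.487 0.347 0.132]
[0.48797863 0.34806363 0.12733711] [-0.71357977 -0.25801976  0.65132919]
225 [np.float64(13.0), np.float64(15.0), np.float64(50.0), np.float64(60.0), np.float64(65.0), np.float64(64.0), np.float64(61.0), np.float64(49.0), np.float64(14.0), np.float64(18.0), np.float64(12.0), np.float64(11.0)]
229 [np.float64(18.0), np.float64(15.0), np.float64(62.0), np.float64(76.0), np.float64(79.0), np.float64(79.0), np.float64(76.0), np.float64(1068.0), np.float64(38.0), np.float64(13.0), np
[... 1558 characters left out ...]
0), np.float64(12.0), np.float64(17.0)]
261 [np.float64(1.0), np.float64(-3.0), np.float64(150.0), np.float64(156.0), np.float64(154.0), np.float64(149.0), np.float64(148.0), np.float64(15.0), np.float64(17.0), np.float64(13.0), np.float64(14.0), np.float64(4.0)]
265 [np.float64(1.0), np.float64(0.0), np.float64(4.0), np.float64(146.0), np.float64(149.0), np.float64(146.0), np.float64(142.0), np.float64(12.0), np.float64(3.0), np.float64(-1.0), np.float64(-0.0), np.float64(3.0)]
269 [np.float64(-0.0), np.float64(-1.0), np.float64(-1.0), np.float64(2.0), np.float64(-1.0), np.float64(-1.0), np.float64(2.0), np.float64(-1.0), np.float64(-0.0), np.float64(2.0), np.float64(2.0), np.float64(-4.0)]
```

View pics/crop1.png

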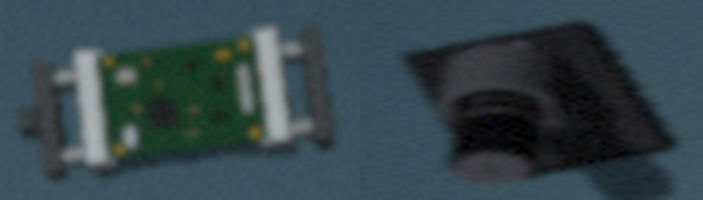

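The crop confirms the green board between aluminium jaws, with the chip near crop (162,112), i.e. top pixel (315.5,208). The microscope tail points to −x and slightly −y. Next come the exact numbers.

Run:
```python
from h import *
im=cv2.imread("pics/top0.png"); d=np.load("pics/top0.npy"); P=deproj("top",d); Z=P[...,2]
# screen
m=np.zeros(Z.shape,bool); m[190:275,390:545]=((Z>.04)&(d>0))[190:275,390:545]
Q=P[m]; c=np.array([.5361,-.2566,.1183]); n=np.array([.73154,-.07538,.67762])
Q=Q[abs((Q-c)@n)<.004]
h=np.arctan2(n[1],n[0]); b=np.array([-np.sin(h),np.cos(h),0]); up=np.cross(n,b); up*=np.sign(up[2])
s=(Q-c)@b; t=(Q-c)@up; print("heading",np.degrees(h),"s",np.percentile(s,[.3,99.7]),"t",np.percentile(t,[.3,99.7]))
e=c+b*np.percentile(s,[.3,99.7]).mean()+up*np.percentile(t,99.7)-n*.004; print("edge",e,"hinge",e-.197*up)
# chip: darkest nongreen blob
g=im[190:222,300:342].astype(int); print("chip gray"); 
mk=((g.max(2)<60)&(g[...,1]-g[...,2]<16)).astype(np.uint8); k,l,st,ce=cv2.connectedComponentsWithStats(mk)
for i in range(1,k):
    if st[i,4]>6: print(st[i],ce[i]+[300,190],onplane("top",*(ce[i]+[300,190]),.0336))
# board green centre
hsv=cv2.cvtColor(im,cv2.COLOR_BGR2HSV)[180:230,280:360]; mk=cv2.inRange(hsv,(45,90,20),(85,255,200))
r=cv2.minAreaRect(cv2.findNonZero(mk)); print(r,onplane("top",r[0][0]+280,r[0][1]+180,.0316))
# microscope: slices along barrel
a=np.radians(21.5)
for a in np.radians([18,20,22,24]):
    hx=np.array([-np.cos(a),-np.sin(a),0]); ax=hx*np.sin(.698)+np.array([0,0,np.cos(.698)]); lat=np.array([-hx[1],hx[0],0])
    m=np.zeros(Z.shape,bool); m[225:270,185:225]=((Z>.1)&(d>0))[225:270,185:225]; Q=P[m]
    l=Q@ax; print(np.degrees(a),"l",l.min(),l.max())
    for q in np.arange(l.max()-.08,l.max()-.005,.02):
        S=Q[abs(l-q-.005)<.006]; y=S@lat; print("  ",round(q,3),len(S),y.min().round(4),y.max().round(4),((y.min()+y.max())/2).round(4), S[:,2].max().round(3), (S@np.cross(ax,lat)).min().round(4),(S@np.cross(ax,lat)).max().round(4))
```

```text
heading -5.883159523653176 s [-0.14350992  0.14413067] t [-0.10580354  0.07212932]
edge [ 0.48458681 -0.25097991  0.16863439] hinge [ 0.61737485 -0.26466278  0.02375795]
chip gray
[12 15  7  7 41] [315.         207.70731707] [0.60360953 0.0945889  0.0336    ]
[34 25  6  3  8] [336.875 216.375] [0.58111048 0.03870591 0.0336    ]
[ 5 29  7  3 10] [307.5 220.2] [0.57132055 0.11354432 0.0336    ]
((39.838470458984375, 24.207691192626953), (26.667465209960938, 37.08638381958008), 82.87498474121094) [0.61307934 0.08226308 0.0316    ]
18.0 l -0.3179979515265824 -0.22935280158784496
   -0.309 29 -0.1991 -0.1675 -0.1833 0.109 0.5135 0.5272
   -0.289 43 -0.2007 -0.1673 -0.184 0.124 0.5105 0.5268
   -0.269 42 -0.1968 -0.1661 -0.1814 0.14 0.51 0.527
   -0.249 55 -0.195 -0.1661 -0.1805 0.156 0.4979 0.5284
20.0 l -0.32179002471937335 -0.2332258674919909
   -0.313 28 -0.1784 -0.1483 -0.1634 0.109 0.5205 0.5318
   -0.293 42 -0.1789 -0.1472 -0.1631 0.124 0.5147 0.5314
   -0.273 43 -0.1768 -0.1464 -0.1616 0.14 0.5136 0.5316
   -0.253 57 -0.1757 -0.1471 -0.1614 0.156 0.5022 0.533
22.0 l -0.32509647733494984 -0.2366706692388786
   -0.317 28 -0.1585 -0.1275 -0.143 0.109 0.5242 0.5359
   -0.297 41 -0.1583 -0.1269 -0.1426 0.124 0.5184 0.5355
   -0.277 44 -0.1565 -0.1266 -0.1415 0.14 0.5173 0.5358
   -0.257 52 -0.1561 -0.1276 -0.1418 0.155 0.506 0.537
24.000000000000004 l -0.32791328097012 -0.23968300986821064
   -0.32 30 -0.1385 -0.1065 -0.1225 0.11 0.5273 0.5396
   -0.3 40 -0.1329 -0.1064 -0.1196 0.124 0.5215 0.539
   -0.28 43 -0.1361 -0.1066 -0.1213 0.14 0.5204 0.5393
   -0.26 51 -0.1364 -0.1078 -0.1221 0.155 0.5093 0.5404
```

Request:
servo_tool:
  moves:
    - [[0, 0, 0], 0.0163, 0]
    - [[0, 0, 0], 0.0163, 0]
    - [[0, 0, 0], 0.0163, 0]
    - [[0, 0, 0], 0.0163, 0]
    - [[0, 0, 0], 0.0163, 0]
    - [[0.076, -0.172, 0], 0, 0]
    - [[0.076, -0.172, 0], 0, 0]
    - [[0.076, -0.172, 0], 0, 0]

```text
clock: 0.77
tcp_pos: [0.304, -0.4747, 0.2382]
tool_rot: [0.999, -0.053, -0.0, -0.0]
wrist_force: [0.6, 0.1, -0.2]
gripper_width: 0.0368
grasp_force: 0.0
```

Request:
servo_tool:
  moves:
    - [[0.076, -0.172, 0], 0, 0]
    - [[0.076, -0.172, 0], 0, 0]
    - [[0.076, -0.172, 0], 0, 0]
    - [[0.076, -0.172, 0], 0, 0]
    - [[0.076, -0.172, 0], 0, 0]
    - [[0.076, -0.172, 0], 0, 0]
    - [[0.076, -0.172, 0], 0, 0]
    - [[0, 0, 0], 0, 0]

```text
clock: 1.43
tcp_pos: [0.4396, -0.2387, 0.2385]
tool_rot: [0.999, -0.045, 0.001, -0.003]
wrist_force: [0.3, 1.0, -0.8]
gripper_width: 0.0007
grasp_force: 0.0
```

Request:
servo_tool:
  moves:
    - [[0, 0, 0.141], 0, 0]
    - [[0, 0, 0.141], 0, 0]
    - [[0, 0, 0.141], 0, 0]
    - [[0, 0, 0.141], 0, 0]
    - [[0.05, 0, 0], 0, 0]
    - [[0.05, 0, 0], 0, 0]
    - [[0.05, 0, 0], 0, 0]
    - [[0.05, 0, 0], 0, 0]

```text
clock: 2.1
tcp_pos: [0.4743, -0.2517, 0.1253]
tool_rot: [0.999, -0.052, -0.001, -0.0]
wrist_force: [-10.6, 0.7, 11.5]
gripper_width: 0.0004
grasp_force: 7.1
```

Request:
servo_tool:
  moves:
    - [[0.06, 0, -0.025], 0, 0]
    - [[0.06, 0, -0.025], 0, 0]
    - [[0.06, 0, -0.025], 0, 0]
    - [[0.06, 0, -0.025], 0, 0]
    - [[0.06, 0, -0.025], 0, 0]
    - [[0.06, 0, -0.025], 0, 0]
    - [[0.06, 0, -0.025], 0, 0]
    - [[0.06, 0, -0.025], 0, 0]

```text
clock: 2.77
tcp_pos: [0.5685, -0.2616, 0.1651]
tool_rot: [0.999, -0.052, -0.002, -0.0]
wrist_force: [-0.8, 0.4, -1.6]
gripper_width: 0.0005
grasp_force: 1.1
```

Run:
```python
from h import *
im,d=imaging.read_camera("side"); cv2.imwrite("pics/side1.png",im[:,:,::-1]); np.save("pics/side1.npy",d)
```

```text
(no output)
```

View pics/side1.png

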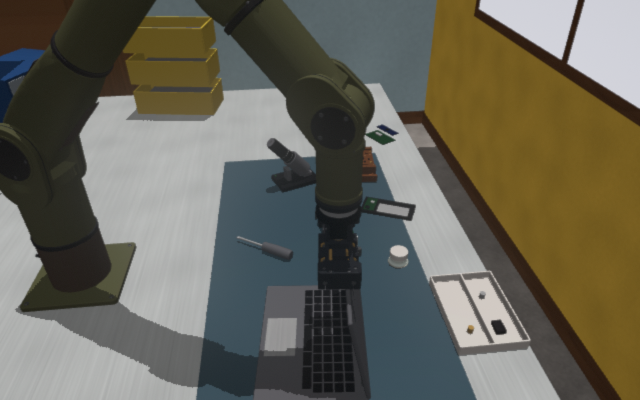

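The keyboard is now uncovered, and the screen shows nearly edge-on at (345–368, 290–398). I'll measure its angle from depth.

```bash
cat >> h.py <<'E'
H=np.array([.6174,-.2647,.019]); A=np.array([.9947,-.1025,0]); B=np.array([.1025,.9947,0])
def angle(n):
    im,d=imaging.read_camera(n); P=deproj(n,d)-H; x=P@A; y=P@B; z=P[...,2]
    for lo,hi in [(-.14,-.075),(.085,.14)]:
        m=(d>0)&(y>lo)&(y<hi)&(z>.03)&(z<.215)&(abs(x)<.19); 
        if m.sum()<40: print(n,lo,"few",m.sum()); continue
        q=np.stack([x[m],z[m]],1); vx,vy,x0,y0=cv2.fitLine(q.astype(np.float32),cv2.DIST_HUBER,0,.003,.001).ravel()
        if vy<0: vx,vy=-vx,-vy
        print(n,lo,m.sum(),"ang",np.arctan2(vy,-vx).round(3),"top",q[:,1].max().round(3),"x@top",q[q[:,1]>q[:,1].max()-.01,0].mean().round(3), "x@.1",np.median(q[abs(q[:,1]-.1)<.02,0]).round(3))
    return im,d
E
python3 -c "
from h import *
angle('side');angle('top')"
```

```text
side -0.14 487 ang 1.38 top 0.215 x@top -0.046 x@.1 -0.011
side 0.085 few 1
top -0.14 few 4
top 0.085 190 ang 1.428 top 0.198 x@top -0.032 x@.1 -0.02
```

Request:
servo_tool:
  moves:
    - [[0.05, 0, 0], 0, 0]
    - [[0.05, 0, 0], 0, 0]
    - [[0.05, 0, 0], 0, 0]
    - [[0.05, 0, 0], 0, 0]
    - [[0.05, 0, 0], 0, 0]
    - [[0.04, 0, 0], 0, 0]
    - [[0.03, 0, 0], 0, 0]
    - [[0, 0, 0], 0, 0]

```text
clock: 3.58
tcp_pos: [0.633, -0.2682, 0.1648]
tool_rot: [0.999, -0.052, -0.001, -0.0]
wrist_force: [-2.0, -0.1, -0.1]
gripper_width: 0.0003
grasp_force: 0.6
```

```bash
python3 -c "
from h import *
angle('side');angle('top')"
```

```text
side -0.14 1248 ang 1.757 top 0.215 x@top 0.017 x@.1 0.017
side 0.085 few 3
top -0.14 377 ang 1.75 top 0.215 x@top -0.016 x@.1 0.015
top 0.085 808 ang 1.762 top 0.197 x@top 0.036 x@.1 0.016
```

Request:
servo_tool:
  moves:
    - [[0.035, 0, 0], 0, 0]
    - [[0.035, 0, 0], 0, 0]
    - [[0.025, 0, 0], 0, 0]
    - [[0.02, 0, 0], 0, 0]
    - [[0.01, 0, 0], 0, 0]
    - [[0, 0, 0], 0, 0]
    - [[0, 0, 0], 0, 0]
    - [[0, 0, 0], 0, 0]

```text
clock: 4.35
tcp_pos: [0.6595, -0.2709, 0.1664]
tool_rot: [0.999, -0.052, 0.001, 0.0]
wrist_force: [-1.0, -0.1, 0.2]
gripper_width: 0.0004
grasp_force: 0.1
```

```bash
python3 -c "
from h import *
angle('side');angle('top')"
```

```text
side -0.14 1743 ang 1.923 top 0.215 x@top 0.042 x@.1 0.035
side 0.085 235 ang 1.919 top 0.093 x@top 0.029 x@.1 0.028
top -0.14 667 ang 1.915 top 0.214 x@top 0.022 x@.1 0.034
top 0.085 1045 ang 1.926 top 0.186 x@top 0.067 x@.1 0.035
```

Request:
servo_tool:
  moves:
    - [[-0.2, 0, 0], 0, 0]
    - [[-0.2, 0, 0], 0, 0]
    - [[0, 0, -0.2], 0, 0]
    - [[0, 0, -0.2], 0, 0]
    - [[0, 0, -0.1], 0, 0]
    - [[-0.053, -0.185, 0], 0, 0]
    - [[-0.053, -0.185, 0], 0, 0]
    - [[-0.053, -0.185, 0], 0, 0]

```text
clock: 5.12
tcp_pos: [0.5594, -0.1482, 0.2671]
tool_rot: [0.999, -0.053, 0.002, 0.0]
wrist_force: [0.8, 1.1, -0.2]
gripper_width: 0.0003
grasp_force: 0.0
```

Request:
servo_tool:
  moves:
    - [[-0.053, -0.185, 0], 0, 0]
    - [[-0.053, -0.185, 0], 0, 0]
    - [[-0.053, -0.185, 0], 0, 0]
    - [[-0.053, -0.185, 0], 0, 0]
    - [[-0.053, -0.185, 0], 0, 0.5]
    - [[-0.053, -0.185, 0], 0, 1]
    - [[-0.053, -0.185, 0], 0, 1]
    - [[-0.053, -0.185, 0], 0, 1]

```text
clock: 5.78
tcp_pos: [0.5054, 0.1565, 0.2666]
tool_rot: [0.999, -0.052, 0.001, -0.001]
wrist_force: [1.4, 0.1, 0.7]
gripper_width: 0.0249
grasp_force: 0.0
```

Request:
servo_tool:
  moves:
    - [[0, 0, 0], -0.016, 1]
    - [[0, 0, 0], -0.016, 1]
    - [[0, 0, 0], -0.016, 1]
    - [[0, 0, 0], -0.016, 1]
    - [[0, 0, 0], -0.016, 1]
    - [[0, 0, 0], 0, 1]
    - [[0, 0, 0], 0, 1]

```text
clock: 6.37
tcp_pos: [0.5058, 0.1545, 0.2663]
tool_rot: [0.981, 0.196, 0.001, -0.0]
wrist_force: [0.2, -0.4, 0.7]
gripper_width: 0.0716
grasp_force: 0.0
```

```bash
cat >> h.py <<'E'
from scipy.spatial.transform import Rotation as R
def wristcam():
    s=readout.state(); im,d=imaging.read_camera("wrist"); c=imaging.get_calibration("wrist")
    T=np.eye(4); T[:3,:3]=R.from_quat(s["tool_rot"]).as_matrix(); T[:3,3]=s["tcp_pos"]; T=T@c["mount"]; K=c["intrinsics"]
    v,u=np.mgrid[0:400,0:640]; P=np.stack([(u-K[0,2])/K[0,0]*d,-(v-K[1,2])/K[1,1]*d,-d],-1)@T[:3,:3].T+T[:3,3]
    return s,im,d,P
E
python3 - <<'E'
from h import *
s,im,d,P=wristcam(); cv2.imwrite("pics/w1.png",im[:,:,::-1]); np.savez("pics/w1.npz",P=P,d=d,im=im)
angle("top"); print(s["tcp_pos"],s["tool_rot"],s["joint_positions"].round(2))
E
```

```text
top -0.14 1253 ang 1.924 top 0.187 x@top 0.067 x@.1 0.034
top 0.085 1043 ang 1.926 top 0.186 x@top 0.067 x@.1 0.034
[0.50584801 0.15452319 0.26629084] [ 9.80520921e-01  1.96413448e-01  6.37813755e-04 -2.74057113e-04] [-0.32  0.52 -0.11  1.82  0.07  0.8  -1.64]
```

View pics/w1.png

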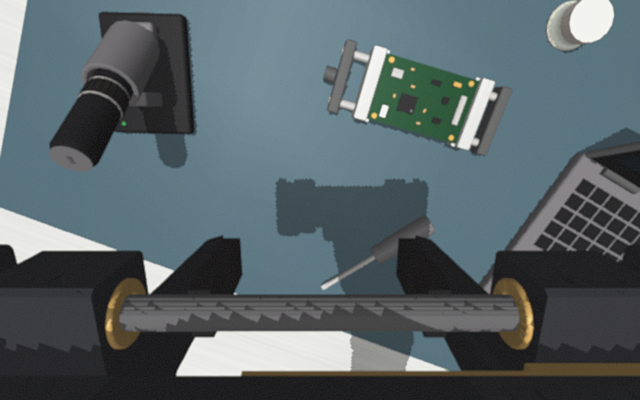

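Wrist view: the chip is at (407,103), the tail cap at (72,157) and the sleeve at (125,55). The foot edges are nearly parallel to tool x. Screen reads 1.925 rad. Next, the precise grasp and chip positions.

Run:
```python
from h import *
D=np.load("pics/w1.npz"); P=D["P"]; d=D["d"]; im=D["im"].astype(int)
g=im[85:120,390:425]; mk=((g.max(2)<75)&(g[...,1]-g[...,0]<15)).astype(np.uint8)
k,l,st,ce=cv2.connectedComponentsWithStats(mk)
i=1+np.argmax(st[1:,4]); u,v=ce[i]+[390,85]; print("chip px",u,v,st[i],P[int(round(v)),int(round(u))], np.median(P[85:120,390:425][l==i],0))
# foot heading: top surface pts near z .015 in region
m=np.zeros(d.shape,bool); m[5:140,95:205]=1
f=m&(abs(P[...,2]-.015)<.006)&(im.sum(2)<150)
r=cv2.minAreaRect((P[f][:,:2]*1000).astype(np.float32)); print("foot",r)
# barrel
b=np.zeros(d.shape,bool); b[40:175,40:160]=1; b&=(P[...,2]>.1)&(d>0); Q=P[b]
print("n",len(Q)); 
from scipy.optimize import least_squares
el=.698
def res(p):
    a,x,y=p; ax=np.array([-np.cos(a)*np.sin(el),-np.sin(a)*np.sin(el),np.cos(el)]); c=np.array([x,y,.13]); w=S-c
    return np.linalg.norm(np.cross(w,ax),axis=1)-.017
ax=np.array([-.5917,-.2511,.766]); l=Q@ax; S=Q[(l<l.max()-.012)&(l>l.max()-.075)]
o=least_squares(res,[.4,.471,.343],loss="soft_l1",f_scale=.001); a,x,y=o.x; print("fit",np.degrees(a),x,y,np.std(res(o.x)))
ax=np.array([-np.cos(a)*np.sin(el),-np.sin(a)*np.sin(el),np.cos(el)]); c=np.array([x,y,.13]); t=(Q-c)@ax
tl=np.percentile(t,99.5); tail=c+tl*ax; print("tail",tail,"lens",tail-.15*ax,"mouth",tail-.085*ax,"grasp25",tail-.025*ax)
```

```text
chip px 406.72627737226276 103.14963503649635 [  7   9  21  20 274] [0.60497842 0.0954461  0.03594342] [0.60489167 0.09551417 0.03488798]
foot ((523.6390991210938, 364.89727783203125), (123.26786804199219, 88.04132843017578), 21.321407318115234)
n 4491
fit 20.45991813666732 0.47289192147056514 0.3473536713956798 0.0006212871637024435
tail [0.45658178 0.34126856 0.15075197] lens [0.54690339 0.37496643 0.03583261] mouth [0.50776402 0.36036402 0.085631  ] grasp25 [0.47163538 0.34688487 0.13159875]
```

Request:
servo_tool:
  moves:
    - [[0, 0, 0], 0.0046, 1]
    - [[0.035, -0.192, 0], 0, 1]
    - [[0.035, -0.192, 0], 0, 1]
    - [[0.035, -0.192, 0], 0, 1]
    - [[0.035, -0.192, 0], 0, 1]
    - [[0.035, -0.192, 0], 0, 1]
    - [[0, 0, 0.15], 0, 1]
    - [[0, 0, 0.15], 0, 1]

```text
clock: 7.13
tcp_pos: [0.4684, 0.3511, 0.2066]
tool_rot: [0.983, 0.185, 0.002, -0.002]
wrist_force: [1.1, -0.5, -0.8]
gripper_width: 0.0881
grasp_force: 0.0
```

Request:
servo_tool:
  moves:
    - [[0, 0, 0.15], 0, 1]
    - [[0, 0, 0.15], 0, 1]
    - [[0, 0, 0.15], 0, 1]
    - [[0, 0, 0], 0, 1]
    - [[0, 0, 0], 0, 1]

```text
clock: 7.55
tcp_pos: [0.4681, 0.3456, 0.1151]
tool_rot: [0.983, 0.183, -0.001, 0.001]
wrist_force: [-0.1, -0.0, -0.2]
gripper_width: 0.088
grasp_force: 0.0
```

Request:
servo_tool:
  force: 20
  moves:
    - [[0, 0, 0], 0, 0]
    - [[0, 0, 0], 0, 0]
    - [[0, 0, 0], 0, 0]
    - [[0, 0, 0], 0, 0]
    - [[0, 0, 0], 0, 0]
    - [[0, 0, 0], 0, 0]
    - [[0, 0, 0], 0, 0]
    - [[0, 0, 0], 0, 0]

```text
clock: 8.22
tcp_pos: [0.4688, 0.3461, 0.116]
tool_rot: [0.983, 0.184, 0.0, -0.0]
wrist_force: [0.1, -0.4, 0.7]
gripper_width: 0.0371
grasp_force: 0.0
```

Request:
servo_tool:
  moves:
    - [[-0.045, 0, -0.053], 0, 0]
    - [[-0.045, 0, -0.053], 0, 0]
    - [[-0.045, 0, -0.053], 0, 0]
    - [[-0.045, 0, -0.053], 0, 0]
    - [[-0.045, 0, -0.053], 0, 0]
    - [[-0.045, 0, -0.053], 0, 0]
    - [[-0.045, 0, -0.053], 0, 0]
    - [[-0.045, 0, -0.053], 0, 0]

```text
clock: 8.88
tcp_pos: [0.4, 0.3193, 0.2021]
tool_rot: [0.983, 0.184, -0.0, 0.0]
wrist_force: [1.1, 0.0, -0.4]
gripper_width: 0.033
grasp_force: 20.0
```

Request:
servo_tool:
  moves:
    - [[0, 0, -0.1], 0, 0]
    - [[0, 0, -0.1], 0, 0]
    - [[0, 0, -0.1], 0, 0]
    - [[0, 0, -0.05], 0, 0]
    - [[0, 0, 0], 0, 0]
    - [[0, 0, 0], 0, 0]
    - [[0, 0, 0], 0, 0]
    - [[0, 0, 0], 0, 0]

```text
clock: 9.55
tcp_pos: [0.4008, 0.3194, 0.2699]
tool_rot: [0.983, 0.184, -0.001, 0.001]
wrist_force: [0.4, -0.3, -1.3]
gripper_width: 0.0333
grasp_force: 20.0
```

Run:
```python
from h import *
s,im,d,P=wristcam(); a,_=imaging.read_camera("side"); cv2.imwrite("pics/m1.png",np.hstack([cv2.resize(im,(480,300)),cv2.resize(a[60:220,180:350],(319,300))])[:,:,::-1]); print(s["wrist_force"],s["moment"],s["grasp_force"])
```

```text
[ 0.35694988 -0.31409939 -1.28286088] [-0.00999763  0.07299963 -0.06976551] 20.001076287589967
```

View pics/m1.png

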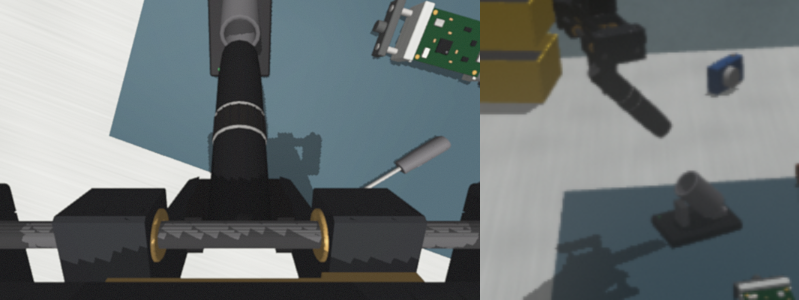

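The microscope hangs in the grip, still slanted about 40–45°, with its lens end at crop (668,130), clear of the cradle. I'll ease the grip so gravity pivots it, measuring the tilt from wrist depth.

```bash
cat >> h.py <<'E'
from scipy.optimize import least_squares
def barrel():
    s,im,d,P=wristcam(); M=R.from_quat(s["tool_rot"]).as_matrix(); q=(P-s["tcp_pos"])@M
    m=(d>0)&(abs(q[...,1])<.022)&(q[...,2]>.004)&(q[...,2]<.14)&(q[...,0]>-.04)&(q[...,0]<.14)
    S=q[m]; W=P[m]
    ok=W[:,2]>.045; S=S[ok]
    def res(p):
        t,ph,x,y=p; ax=np.array([np.sin(t),np.sin(ph),np.cos(t)]); ax/=np.linalg.norm(ax); return np.linalg.norm(np.cross(S-[x,y,-.019],ax),axis=1)-.017
    best=min((least_squares(res,[t0,0,0,0],loss="soft_l1",f_scale=.001) for t0 in (0,.3,.7,.9)),key=lambda o:o.cost)
    t,ph,x,y=best.x; ax=np.array([np.sin(t),np.sin(ph),np.cos(t)]); ax/=np.linalg.norm(ax); c=np.array([x,y,-.019])
    inl=abs(res(best.x))<.003; L=((S-c)@ax)[inl]; e=c+ax*np.percentile(L,99.7)
    axw=M@ax; lw=M@e+s["tcp_pos"]
    print("n",len(S),"inl",inl.mean().round(2),"tilt",t.round(3),"side",ph.round(3),"off",x.round(4),y.round(4),"len below grasp",L.max().round(4),"lens",lw.round(4),"axis",axw.round(3),"ang",np.arccos(-axw[2]).round(3),"W",np.round(s["gripper_width"],4),"F",np.round(s["grasp_force"],1))
    return im
E
python3 -c "
from h import *
barrel()"
```

```text
n 7048 inl 1.0 tilt 0.674 side 0.002 off 0.0014 -0.0004 len below grasp 0.1343 lens [0.4796 0.3502 0.1848] axis [ 0.581  0.223 -0.783] ang 0.672 W 0.0331 F 20.0
```

Request:
servo_tool:
  force: 8
  moves:
    - [[0, 0, 0], 0, 0]
    - [[0, 0, 0], 0, 0]
    - [[0, 0, 0], 0, 0]
    - [[0, 0, 0], 0, 0]

```text
clock: 10.03
tcp_pos: [0.4016, 0.3201, 0.2706]
tool_rot: [0.983, 0.184, -0.0, 0.0]
wrist_force: [-0.4, -0.8, -1.6]
gripper_width: 0.0332
grasp_force: 8.0
```

```bash
python3 -c "
from h import *
barrel()"
```

```text
n 6956 inl 1.0 tilt 0.659 side 0.002 off 0.0015 -0.0004 len below grasp 0.1341 lens [0.4789 0.3501 0.1845] axis [ 0.572  0.219 -0.791] ang 0.659 W 0.0332 F 8.0
```

Request:
servo_tool:
  force: 4
  moves:
    - [[0, 0, 0], 0, 0]
    - [[0, 0, 0], 0, 0]
    - [[0, 0, 0], 0, 0]
    - [[0, 0, 0], 0, 0]
    - [[0, 0, 0], 0, 0]

```text
clock: 10.5
tcp_pos: [0.4016, 0.3201, 0.2707]
tool_rot: [0.983, 0.184, 0.0, 0.0]
wrist_force: [0.2, -0.4, -1.8]
gripper_width: 0.0335
grasp_force: 4.0
```

```bash
python3 -c "
from h import *
barrel()"
```

```text
n 3530 inl 1.0 tilt 0.205 side 0.002 off 0.0043 -0.0004 len below grasp 0.1339 lens [0.4307 0.3315 0.1602] axis [ 0.19   0.072 -0.979] ang 0.205 W 0.0335 F 4.0
```

Request:
servo_tool:
  force: 3.5
  moves:
    - [[0, 0, 0], 0, 0]
    - [[0, 0, 0], 0, 0]
    - [[0, 0, 0], 0, 0]
    - [[0, 0, 0], 0, 0]
    - [[0, 0, 0], 0, 0]
    - [[0, 0, 0], 0, 0]

```text
clock: 11.05
tcp_pos: [0.4016, 0.3201, 0.2707]
tool_rot: [0.983, 0.184, 0.0, 0.0]
wrist_force: [0.4, -0.2, -0.8]
gripper_width: 0.0334
grasp_force: 3.5
```

```bash
python3 -c "
from h import *
barrel()"
```

```text
n 3511 inl 1.0 tilt 0.202 side 0.002 off 0.0043 -0.0004 len below grasp 0.1344 lens [0.4303 0.3313 0.1604] axis [ 0.188  0.07  -0.98 ] ang 0.202 W 0.0334 F 3.5
```

Request:
servo_tool:
  force: 3
  moves:
    - [[0, 0, 0], 0, 0]
    - [[0, 0, 0], 0, 0]
    - [[0.1, 0, 0], 0, 0]
    - [[0.07, 0, 0], 0, 0]
    - [[0.05, 0, 0], 0, 0]
    - [[0.03, 0, 0], 0, 0]
    - [[0.01, 0, 0], 0, 0]
    - [[0, 0, 0], 0, 0]

```text
clock: 11.77
tcp_pos: [0.4501, 0.3388, 0.2705]
tool_rot: [0.983, 0.184, -0.0, 0.0]
wrist_force: [-0.2, -0.8, -1.8]
gripper_width: 0.0338
grasp_force: 3.0
```

```bash
python3 -c "
from h import *
barrel()"
```

```text
n 2358 inl 1.0 tilt 0.046 side 0.002 off 0.0055 -0.0004 len below grasp 0.1345 lens [0.4609 0.3431 0.1566] axis [ 0.043  0.014 -0.999] ang 0.046 W 0.0338 F 3.0
```

Request:
servo_tool:
  force: 25
  moves:
    - [[0, 0, 0], 0, 0]
    - [[0, 0, 0], 0, 0]
    - [[0, 0, 0], 0, 0]
    - [[0.0224, 0.1414, 0], 0, 0]
    - [[0.0224, 0.1414, 0], 0, 0]
    - [[0.0224, 0.1414, 0], 0, 0]
    - [[0.0224, 0.1414, 0], 0, 0]
    - [[0.0224, 0.1414, 0], 0, 0]

```text
clock: 12.48
tcp_pos: [0.5224, 0.2139, 0.2709]
tool_rot: [0.983, 0.184, 0.0, 0.0]
wrist_force: [0.1, 0.1, -0.6]
gripper_width: 0.033
grasp_force: 25.0
```

Request:
servo_tool:
  moves:
    - [[0.0224, 0.1414, 0], 0, 0]
    - [[0.0224, 0.1414, 0], 0, 0]
    - [[0.0224, 0.1414, 0], 0, 0]
    - [[0.0224, 0.1414, 0], 0, 0]
    - [[0.0224, 0.1414, 0], 0, 0]
    - [[0, 0, 0], 0, 0]
    - [[0, 0, 0], 0, 0]
    - [[0, 0, 0], 0, 0]

```text
clock: 13.15
tcp_pos: [0.5935, 0.0921, 0.2706]
tool_rot: [0.983, 0.184, -0.0, -0.0]
wrist_force: [-0.4, -0.2, -1.7]
gripper_width: 0.033
grasp_force: 25.0
```

```bash
python3 -c "
from h import *
im=barrel(); cv2.imwrite('pics/w2.png',im[:,:,::-1])"
```

```text
n 2341 inl 1.0 tilt 0.043 side 0.002 off 0.0055 -0.0005 len below grasp 0.1337 lens [0.6037 0.0964 0.1577] axis [ 0.04   0.014 -0.999] ang 0.042 W 0.033 F 25.0
```

View pics/w2.png

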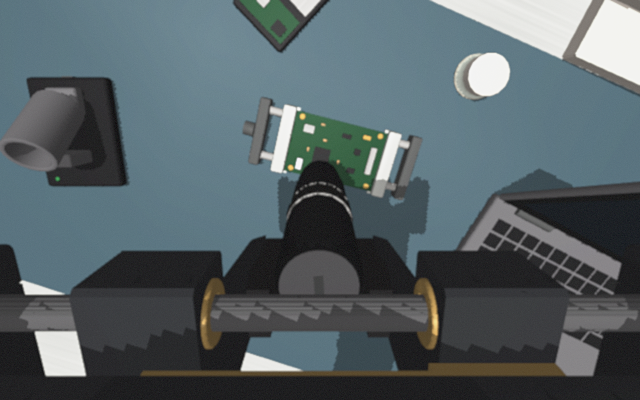

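The tail cap is visible at (320,275) and the lens end sits over the chip at (322,155). I'll lower it 90 mm.

Request:
servo_tool:
  moves:
    - [[0.004, 0.006, 0.09], 0, 0]
    - [[0, 0, 0.09], 0, 0]
    - [[0, 0, 0.09], 0, 0]
    - [[0, 0, 0.09], 0, 0]
    - [[0, 0, 0.09], 0, 0]
    - [[0, 0, 0], 0, 0]
    - [[0, 0, 0], 0, 0]
    - [[0, 0, 0], 0, 0]

```text
clock: 13.87
tcp_pos: [0.5956, 0.0916, 0.1818]
tool_rot: [0.983, 0.184, 0.001, -0.0]
wrist_force: [-0.1, 0.2, -0.9]
gripper_width: 0.0326
grasp_force: 25.0
```

```bash
python3 -c "
from h import *
im=barrel(); angle('top'); a,d=angle('side'); P=deproj('side',d)
m=(d>0)&(np.hypot(P[...,0]-.605,P[...,1]-.0955)<.03)&(P[...,2]>.045)&(P[...,2]<.15); print('lowest barrel z',np.percentile(P[m][:,2],[0,1,3]),m.sum())
c=cv2.resize(a[140:260,270:410],(700,600)); cv2.imwrite('pics/s3.png',c[:,:,::-1]); print(readout.state()['wrist_force'])"
```

```text
n 2342 inl 1.0 tilt 0.043 side 0.002 off 0.0055 -0.0005 len below grasp 0.1338 lens [0.6061 0.0959 0.0685] axis [ 0.042  0.014 -0.999] ang 0.045 W 0.0326 F 25.0
top -0.14 1250 ang 1.925 top 0.186 x@top 0.067 x@.1 0.035
top 0.085 1041 ang 1.931 top 0.186 x@top 0.067 x@.1 0.034
side -0.14 1693 ang 1.925 top 0.185 x@top 0.067 x@.1 0.035
side 0.085 751 ang 1.929 top 0.185 x@top 0.067 x@.1 0.034
lowest barrel z [0.06632553 0.06774635 0.06965921] 363
[-0.51664324 -0.38222825 -1.76215184]
```

View pics/s3.png

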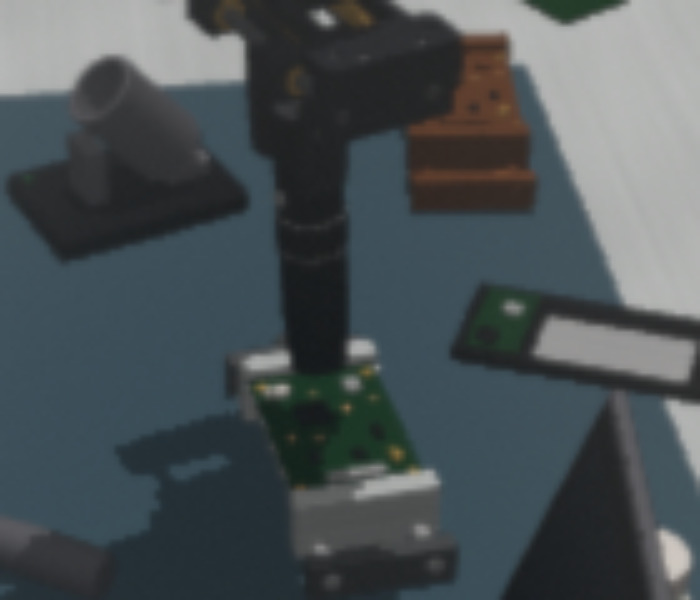

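The barrel stands upright over the chip, with its lens end at crop (320,370) above the chip at (315,412). The lens is about 33 mm above the chip and within 2 mm sideways, and the screen reads 1.93 rad.

```bash
python3 -c "
from plant import env
print(env.sign_off())"
```

```text
the job is handed in; nothing more can be done
None
```

I handed the job in at about 14 s of the 64 s allowed; no verdict came back. By my last measurements the screen is at about 1.93 rad (110°), and the microscope is held upright (about 2.5° off vertical) with its lens about 33 mm above the chip and within 2 mm of its centre.

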